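# Rebuild the spring pack of a can-shaker clamp and slide it under the clamp bar

### The arm

A 6-joint arm with a two-finger parallel gripper is mounted at the origin on the work surface. World frame = base frame: x ahead of the robot, y to its left, z up, the work surface at z = 0. Lengths are in mm, angles in rad, forces in N, time in s.
With the tool pointing down it reaches from about 400 to 825 mm from the base axis. Payload 7 kg.
Tool frame: the origin (TCP) lies at the very end of the fingers, on their centre line; the grasp point (between the pads) lies 19 mm behind it; z points along the fingers, y is the line along which they close (so a half turn about z gives the same grasp; the last joint's range is limited). The gripper opens to 88 mm and grips with 3 to 60 N. Pads are 19 mm wide; open, the fingers measure 130 mm over their backs; the gripper's body (78 mm by 193 mm) begins 47 mm behind the grasp point.
Start: joints at [1.433, 0.359, 0.012, 0, -1.224, -0.288], TCP at [278.814, 614.702, 226.561] pointing down, gripper open.
Joint ranges: [-3.07, 3.07], [-1.43, 2.12], [-1.02, 1.25], [-3.03, 1.67], [-3.05, -0], [-3.03, 3.03]. Speed limits (rad/s): [2.39, 2.39, 3.01, 3.14, 3.14, 3.14].

### API

Orientations are given as a unit quaternion [x, y, z, w].
In Python, from plant import bot gives the robot as it stands. Calls block until the motion is done:
- bot.move_ptp(position, orientation): joint-space move of the TCP to a pose.
- bot.line_to(position, velocity=150, ori=None): straight line of the TCP; ori=None keeps the orientation; velocity is the mean speed in mm/s.
- bot.move_joints(angles): joint-space move.
- bot.move_gripper(opening, force=None): finger opening in mm; force is the grip in N (None keeps the last); returns when the fingers have stopped.
- bot.pause(seconds).
- bot.solve_ik(position, orientation): joint angles nearest the present ones, or None.
- bot.read_state(): the state.
- bot.camera(name): name is "scene" or "top"; returns the picture (384x512x3 uint8, red, green, blue); there is no depth.
- bot.get_calibration(name): a dict with "fx", "fy", "cx", "cy" (pixels), "view" (4x4, takes a point from world to camera coordinates). Camera axes: x right, y up, looking along -z (the intrinsics and any distortion apply to the point x, -y, -z); pixel columns grow to the right and rows downward; lengths in mm; the calibration is good to about 2 mm. A picture is of the moment at which its call begins. get_calibration takes no time and is no camera call.
A pose or a line that the arm cannot do raises bot.Unreachable and nothing moves.
- bot.close_job(): hands the job in; it is judged then, once.
The state is a dict: "t": time; "joint_pos": joint angles; "qvel": joint speeds; "tau": joint torques, N m; "tcp_pos": TCP position; "eef_rot": TCP orientation; "contact_force": force on the tool from outside, world axes, zero at the start; "moment": the same for the moment, N m; "width": finger opening in mm; "finger_force": force on a finger pad.
Only numpy, scipy, OpenCV 4.12 (cv2) and the standard library are available. Lean on these libraries where they do the work, as an engineer would, in place of code of your own. Each camera call takes 0.05 s, during which the arm holds its last target. There are 200 camera calls.

### The job

The can shaker's clamp shoe stands drawn out on the bench with one conical spring washer on its upright arbor: build this up to a pack of three, each washer facing the opposite way to the one beneath it, using washers from the white board that already lie the right way up, and leave the fourth washer where it lies. Then push the shoe along its channel under the fixed clamp bar until its nose is up against the stop, and leave the other things on the bench as they are.

Things in the scene. Friction and masses are not known exactly. Their poses are not given: they have to be found in the camera images.
- ring_a (a point): dark steel conical spring washer: rim 56 mm across, bore 24 mm, 10.5 mm high; its outer rim is an upright band 5.5 mm high. Point: its centre, half-way up. z points out of its small end: z up = small end up (dome, rim band lowest), z down = hollow side up (dish, rim band highest). 80 g. a to d are alike and swap places: one starts on the arbor, three on the board; a, b start small end up
- ring_b (a point): dark steel conical spring washer: rim 56 mm across, bore 24 mm, 10.5 mm high; its outer rim is an upright band 5.5 mm high. Point: its centre, half-way up. z points out of its small end: z up = small end up (dome, rim band lowest), z down = hollow side up (dish, rim band highest). 80 g. a to d are alike and swap places: one starts on the arbor, three on the board; a, b start small end up
- ring_c (a point): dark steel conical spring washer: rim 56 mm across, bore 24 mm, 10.5 mm high; its outer rim is an upright band 5.5 mm high. Point: its centre, half-way up. z points out of its small end: z up = small end up (dome, rim band lowest), z down = hollow side up (dish, rim band highest). 80 g. a to d are alike and swap places: one starts on the arbor, three on the board; c, d start hollow side up
- ring_d (a point): dark steel conical spring washer: rim 56 mm across, bore 24 mm, 10.5 mm high; its outer rim is an upright band 5.5 mm high. Point: its centre, half-way up. z points out of its small end: z up = small end up (dome, rim band lowest), z down = hollow side up (dish, rim band highest). 80 g. a to d are alike and swap places: one starts on the arbor, three on the board; c, d start hollow side up
- seat (a point): loose steel shoe: centre of its round seat (54 mm across), at the arbor's foot, 20 mm above the bench. z up along the arbor, x along the shoe towards its nose, the way it is pushed in. The plate's top is 6 mm below the seat; nose 55 mm ahead of this point, tail 115 mm behind; 62 mm wide, 0.75 kg. It slides with friction in a channel with 1 mm play either side, rails no higher than the plate.
- arbor_tip (a point): top of the arbor, an upright pin on the shoe 21 mm thick, 36 mm above the seat, its top 8 mm tapered to 11 mm. A pack of three alternating washers reaches 31.5 mm above the seat, each adding 10.5 mm.
- place_1 (a point): on the arbor's axis, 5.25 mm above the seat: where the centre of the pack's first (lowest) washer belongs
- place_2 (a point): on the arbor's axis, 15.75 mm above the seat: where the centre of the pack's second washer belongs
- place_3 (a point): on the arbor's axis, 26.25 mm above the seat: where the centre of the pack's third washer belongs
- tail (a point): middle of the outer face of the shoe's tail, an upright lug 50 mm wide, 8 mm thick, from 6 to 42 mm above the bench (this point at 28 mm); x as for the seat. Pushing here towards +x slides the shoe in; behind it is only bench or the flat base plate (6 mm high).
- under_bar (a point): fixed clamp bridge: middle of the underside of its bar, 60 mm above the bench (4 mm over the arbor's tip). x points the way the shoe goes in. The shoe is home, nose on the stop, when the seat is straight below this point. Bar 36 mm along x, 124 mm across, 22 mm thick, on two cheeks 76 mm apart; a screw head on it reaches 107 mm above the bench.
- board: white plastic board fixed to the bench, 300 x 320 x 20 mm, origin at the centre of its underside, on which the washers lie
- cup: open clear plastic mixing cup, 94 mm across, 105 mm high, origin on the underside
- tin: closed half-litre paint tin, 86 mm across, 105 mm high, origin on the underside
- grease: small closed grease jar, 42 mm across, 40 mm high, on the board, origin on the underside
- nut: hexagon nut, 28 mm across, 13 mm high, on the board, origin on the underside
- spanner: steel spanner 170 mm long lying on the board, origin on the underside
- brush: brush 180 mm long lying on the bench, origin on the underside
- spatula: spatula 250 mm long lying on the bench, origin on the underside
Not all that is in view belongs to the job. What is shaped like the part that bears ring_d but purple is not meant.

How it is judged (in metres and radians):
On the way, in this order (a step that is already met when the one before it is completed fails the run):
1. a second washer sits on the first on the arbor, faces opposite (((distance between any of ring_a, ring_b and place_1 below 0.004 m and distance between any of ring_c, ring_d and place_2 below 0.004 m) or (distance between any of ring_c, ring_d and place_1 below 0.004 m and distance between any of ring_a, ring_b and place_2 below 0.004 m)) and angle between each of ring_a, ring_b's own z axis and vertical below 0.12 rad and angle between each of ring_c, ring_d's own z axis and vertical above 3.02 rad), for 0.2 s.
2. a third washer sits on the second, facing as the first (((distance between any of ring_a, ring_b and place_1 below 0.004 m and distance between any of ring_c, ring_d and place_2 below 0.004 m and distance between any of ring_a, ring_b and place_3 below 0.004 m) or (distance between any of ring_c, ring_d and place_1 below 0.004 m and distance between any of ring_a, ring_b and place_2 below 0.004 m and distance between any of ring_c, ring_d and place_3 below 0.004 m)) and angle between each of ring_a, ring_b's own z axis and vertical below 0.12 rad and angle between each of ring_c, ring_d's own z axis and vertical above 3.02 rad), for 0.2 s.
3. the shoe is home under the bar (x of seat in the frame of under_bar between -0.004 and 0.004 m and angle between the x axis of seat and the x axis of under_bar, either way round below 0.06 rad and angle between seat's own z axis and vertical below 0.05 rad), for 0.2 s.
At the end, for the whole second after the job is handed in: Three washers on the arbor, each facing opposite to the one below, their centres within 4 mm of places 1, 2, 3; no washer turned over (all within 0.12 rad of level); the shoe flat, its seat within 4 mm of home under the bar; the fourth washer within 30 mm of where it started (all of step 2 and all of step 3 and distance of any of ring_a, ring_b, ring_c, ring_d from where it was at the start of the episode below 0.03 m); the robot touches nothing.
It fails at once if the cup or the tin is moved more than 30 mm (distance of any of cup, tin from where it was at the start of the episode above 0.03 m).
It fails at once if the grease jar, nut or spanner is moved more than 30 mm (distance of any of grease, nut, spanner from where it was at the start of the episode above 0.03 m).
It fails at once if the brush or the spatula is moved more than 30 mm (distance of any of brush, spatula from where it was at the start of the episode above 0.03 m).
It also fails if it takes over 64 s, if anything falls off the work surface, if the arm or the gripper's body presses on something with over 40 N, if the wrist force passes 120 N, or if a joint passes its speed limit or range.

## Working session

There is one attempt and no reset: what is moved stays moved. The work goes in short steps, each a Python script; the robot and the scene stay as the last script left them, time stands still between calls to the robot, and variables do not carry over. Pictures are saved under pics/ and viewed, at most 10 in all, crops included, and the job is handed in when it is done.

```bash
mkdir -p pics; ls
python3 - <<'E'
from plant import bot
import cv2
for n in("scene","top"):
    cv2.imwrite(f"pics/{n}0.png",cv2.cvtColor(bot.camera(n),cv2.COLOR_RGB2BGR))
    print(n,bot.get_calibration(n))
s=bot.read_state();print(s)
E
```

```text
pics
scene {'fx': 481.2359461223399, 'fy': 481.2359461223399, 'cx': 258.3456273228617, 'cy': 191.37898570562638, 'view': array([[-8.77244071e-01,  4.79864747e-01,  1.31402211e-02,
         5.03956599e+02],
       [-3.06913734e-01, -5.81698329e-01,  7.53280169e-01,
         4.78099408e+01],
       [ 3.69116242e-01,  6.56777648e-01,  6.57568492e-01,
        -1.44710445e+03],
       [ 0.00000000e+00,  0.00000000e+00,  0.00000000e+00,
         1.00000000e+00]])}
top {'fx': 414.09934353274434, 'fy': 414.09934353274434, 'cx': 258.6926726700063, 'cy': 192.28888195283218, 'view': array([[-1.52327146e-02, -9.99882323e-01,  1.81790972e-03,
        -8.96433205e+01],
       [ 9.88099030e-01, -1.47748330e-02,  1.53107841e-01,
        -5.38750853e+02],
       [-1.53062964e-01,  4.12852289e-03,  9.88207814e-01,
        -1.10797097e+03],
       [ 0.00000000e+00,  0.00000000e+00,  0.00000000e+00,
         1.00000000e+00]])}
{'t': 0.1, 'joint_pos': array([ 1.43313730e+00,  3.59319211e-01,  1.11682833e-02, -3.17128482e-04,
       -1.22410550e+00, -2.88080860e-01]), 'qvel': array([-0.00116651,  0.00036805,  0.00056232,  0.00280047,  0.00126745,
        0.00044659]), 'tau': array([-4.98441714e-04, -5.84163415e+01,  2.93754619e+01,  7.01569185e+00,
        1.02201873e-02, -4.31681144e-05]), 'tcp_pos': array([278.62508383, 614.33589821, 225.72002673]), 'eef_rot': array([ 9.77416941e-01, -2.11318642e-01, -9.38130067e-05,  7.39191361e-04]), 'contact_force': array([ 0.19249394, -0.36880753, -0.69172309]), 'moment': array([-0.03290937,  0.01658333,  0.02045085]), 'finger_force': 0.0, 'width': 87.75442051125665}
```

View pics/scene0.png

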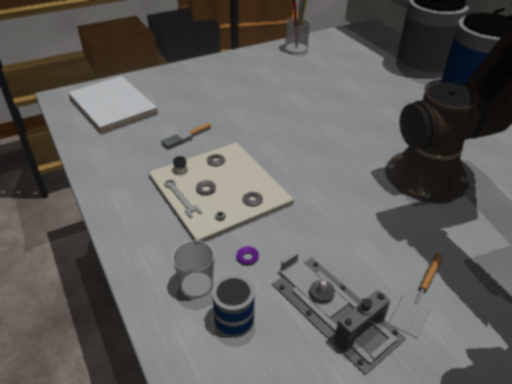

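View pics/top0.png

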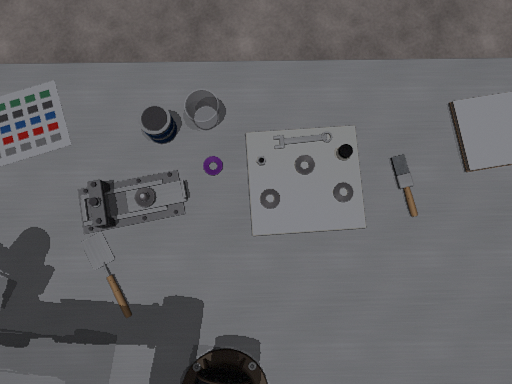

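The scene view shows the washers on the board at about (216,160), (206,188) and (253,199), the shoe and arbor at (322,290), the bar at (362,318) and the purple decoy at (247,256). In the top view the washers are at (305,165), (270,199) and (343,192), the arbor at (145,196), the tail at (186,190), the decoy at (213,166) and the nut at (262,160). Next I'll check the facings in one close crop montage.

```bash
cat > h.py <<'E'
import numpy as np, cv2
from plant import bot
from scipy.spatial.transform import Rotation as R
def ray(n,u,v):
    c=bot.get_calibration(n);V=c["view"]
    d=np.array([(u-c["cx"])/c["fx"],-(v-c["cy"])/c["fy"],-1])
    return -V[:3,:3].T@V[:3,3], V[:3,:3].T@d
def onz(n,u,v,z):
    o,d=ray(n,u,v); return o+d*(z-o[2])/d[2]
def proj(n,p):
    c=bot.get_calibration(n);V=c["view"];q=V[:3,:3]@np.asarray(p,float)+V[:3,3]
    return np.array([c["cx"]+c["fx"]*q[0]/-q[2], c["cy"]-c["fy"]*q[1]/-q[2]])
def down(yaw):  # tool down, tool y axis (closing line) along world angle yaw
    y=np.array([np.cos(yaw),np.sin(yaw),0]);z=np.array([0,0,-1.])
    return R.from_matrix(np.c_[np.cross(y,z),y,z]).as_quat()
E
python3 - <<'E'
from h import *
S=cv2.imread("pics/scene0.png");T=cv2.imread("pics/top0.png")
def crop(I,u,v,r=22,k=200): 
    c=I[v-r:v+r,u-r:u+r]; c=cv2.normalize(c,None,0,255,cv2.NORM_MINMAX); return cv2.resize(c,(k,k),interpolation=cv2.INTER_CUBIC)
a=np.hstack([crop(S,u,v) for u,v in((216,160),(206,188),(253,199),(322,290))])
b=np.hstack([crop(T,u,v) for u,v in((343,192),(305,165),(270,199),(145,196))])
cv2.imwrite("pics/m.png",np.vstack([a,b]))
for (u,v),(p,q) in zip(((216,160),(206,188),(253,199),(322,290)),((343,192),(305,165),(270,199),(145,196))):
    print(onz("scene",u,v,25).round(),onz("top",p,q,25).round())
E
```

```text
[ 539. -332.   25.] [ 537. -335.   25.]
[ 618. -228.   25.] [ 617. -231.   25.]
[ 523. -125.   25.] [ 520. -129.   25.]
[530. 219.  25.] [534. 222.  25.]
```

View pics/m.png

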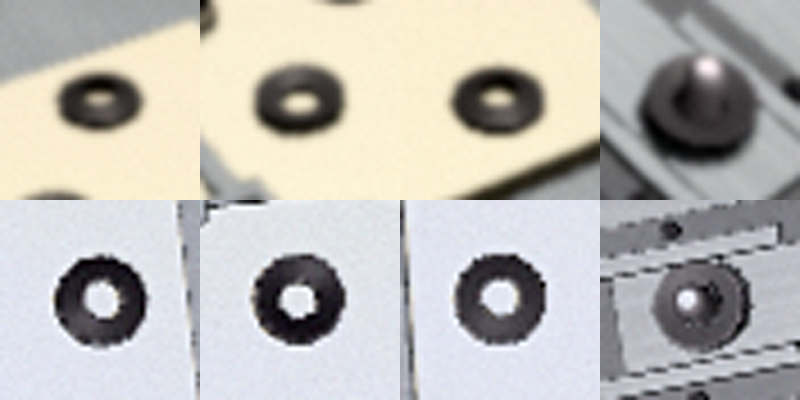

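```bash
cat > ring.py <<'E'
from h import *
t=np.linspace(0,2*np.pi,180)
def circ(c,r,z): return np.c_[c[0]+r*np.cos(t),c[1]+r*np.sin(t),np.full(180,z)]
def pc(n,P):
    q=np.array([proj(n,p) for p in P],np.float32); return q
def hullc(q):
    m=cv2.moments(cv2.convexHull(q.astype(np.float32)));return np.array([m["m10"],m["m01"]])/m["m00"]
if __name__=="__main__":
  for n,pix in(("scene",((216,160),(206,188),(253,199))),("top",((343,192),(305,165),(270,199)))):
    I=cv2.imread(f"pics/{n}0.png",0)
    for u,v in pix:
        r=16;k=8
        c=cv2.resize(I[v-r:v+r,u-r:u+r],None,fx=k,fy=k,interpolation=cv2.INTER_CUBIC)
        th,m=cv2.threshold(c,0,255,cv2.THRESH_BINARY_INV+cv2.THRESH_OTSU)
        cs,h=cv2.findContours(m,cv2.RETR_CCOMP,cv2.CHAIN_APPROX_NONE)
        o=max((i for i in range(len(cs)) if h[0][i][3]<0),key=lambda i:-np.linalg.norm(cs[i].mean((0,1))-r*k)*20+cv2.contourArea(cs[i]))
        i=max((j for j in range(len(cs)) if h[0][j][3]==o),key=lambda j:cv2.contourArea(cs[j]))
        f=lambda C:np.array([cv2.moments(C)["m10"],cv2.moments(C)["m01"]])/cv2.moments(C)["m00"]
        toI=lambda x:(x+.5)/k-.5+[u-r,v-r]
        O=toI(f(cs[o]));H=toI(f(cs[i]));c3=onz(n,*O,25)
        out=[]
        for zb,zh,zf in((20,30.5,30.5),(25,20,20)):
            hull=np.vstack([pc(n,circ(c3,28,zb)),pc(n,circ(c3,28,zb+5.5))])
            out.append((hullc(pc(n,circ(c3,12,zh)))-hullc(hull)).round(2))
        print(n,O.round(2),"hole-out",(H-O).round(2),"dome",out[0],"dish",out[1],"areas",cv2.contourArea(cs[o])/64,cv2.contourArea(cs[i])/64, c3.round(1))
E
python3 ring.py
```

```text
scene [215.39 159.97] hole-out [ 0.04 -0.59] dome [-0.11 -2.12] dish [0.13 1.98] areas 185.2109375 6.6875 [ 540.2 -333.1   25. ]
scene [205.4  187.82] hole-out [0.2  0.47] dome [-0.15 -2.17] dish [0.18 2.01] areas 252.84375 20.6015625 [ 619.1 -229.3   25. ]Traceback (most recent call last):
  File "ring.py", line 23, in <module>
    hull=np.vstack([pc(n,circ(c3,28,zb)),pc(n,circ(c3,28,zb+5.5))])
                                         ~~^^^^^^^^^^^^^^^^^^^^^^
  File "ring.py", line 5, in pc
    q=np.array([proj(n,p) for p in P],np.float32); return q
                ~~~~^^^^^
  File "h.py", line 11, in proj
    c=bot.get_calibration(n);V=c["view"];q=V[:3,:3]@np.asarray(p,float)+V[:3,3]
ValueError: time passes only in moves, steps and waits
```

```bash
sed -i 's/^def ray/CAL={n:bot.get_calibration(n) for n in("scene","top")}\ndef ray/; s/c=bot.get_calibration(n);V/c=CAL[n];V/' h.py; sed -i 's/,I\[v-r/,I[v-r/; s/r=16;k=8/r=14;k=8/' ring.py; python3 ring.py
python3 - <<'E'
from h import *
# montage, strong zoom: board washers (scene), arbor and shoe tail (both)
S=cv2.imread("pics/scene0.png");T=cv2.imread("pics/top0.png")
def crop(I,u,v,w,h,W,H): 
    c=I[v-h:v+h,u-w:u+w]; c=cv2.normalize(c,None,0,255,cv2.NORM_MINMAX); return cv2.resize(c,(W,H),interpolation=cv2.INTER_CUBIC)
a=np.hstack([crop(S,320,292,32,24,400,300),crop(S,240,180,60,45,400,300)])
b=np.hstack([crop(T,135,200,60,45,400,300),crop(T,145,196,20,15,400,300)])
cv2.imwrite("pics/m2.png",np.vstack([a,b]))
E
```

```text
scene [215.4  159.97] hole-out [ 0.01 -0.58] dome [-0.11 -2.12] dish [0.13 1.98] areas 186.4609375 6.2421875 [ 540.1 -333.1   25. ]
scene [205.4  187.82] hole-out [0.2  0.46] dome [-0.15 -2.17] dish [0.18 2.01] areas 251.2734375 21.140625 [ 619.1 -229.3   25. ]
scene [252.15 198.93] hole-out [-0.01 -0.59] dome [ 0.02 -2.19] dish [-0.01  2.01] areas 244.4765625 13.40625 [ 524.9 -126.8   25. ]
top [342.74 191.81] hole-out [ 0.24 -0.34] dome [ 0.53 -0.44] dish [-0.58  0.41] areas 315.4375 51.5546875 [ 537.7 -334.7   25. ]
top [304.29 164.36] hole-out [-0.2   0.32] dome [ 0.29 -0.6 ] dish [-0.31  0.59] areas 311.2578125 47.09375 [ 618.4 -228.9   25. ]
top [269.63 198.3 ] hole-out [ 0.02 -0.33] dome [ 0.07 -0.38] dish [-0.08  0.38] areas 315.640625 52.546875 [ 522.3 -128.3   25. ]
```

View pics/m2.png

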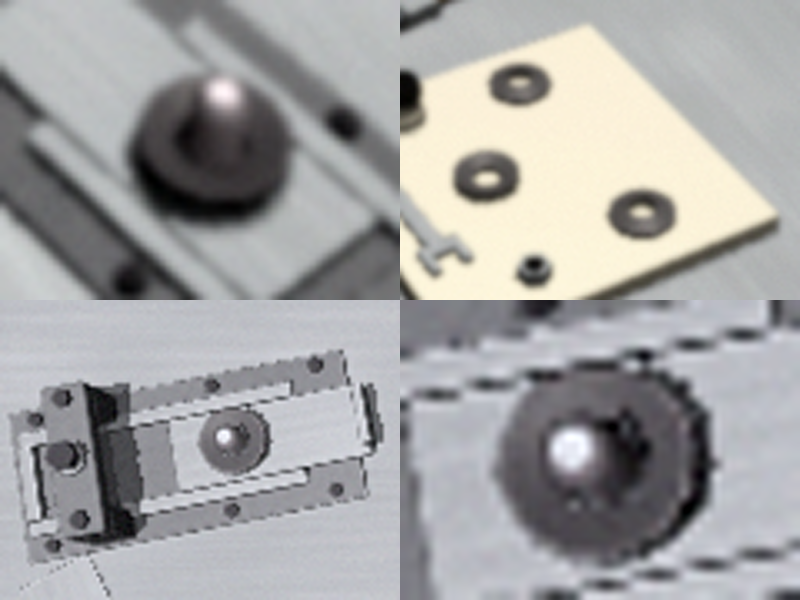

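Rings 1 and 3 on the board are small end up, because their bores are offset upward in both views. Ring 2 at top (304,164) is hollow up, and so is the arbor washer, since its dark inside is visible. So the near dome at top (270,198) goes second and the dish at (304,164) goes third, while the dome at (343,192) stays. The purple ring at (213,166) and the nut at (262,160) are rejected. The tip highlight is at about scene (323.5,282.4) and top (142.2,195.8).

Run:
```python
from h import *
def tri(a,b):
    o1,d1=ray("scene",*a);o2,d2=ray("top",*b)
    k=np.linalg.lstsq(np.c_[d1,-d2],o2-o1,rcond=None)[0]
    p,q=o1+d1*k[0],o2+d2*k[1]; return (p+q)/2,np.linalg.norm(p-q)
# highlight centroid = tip
for n,(u,v) in(("scene",(323,282)),("top",(142,196))):
    I=cv2.imread(f"pics/{n}0.png",0).astype(float);r=4
    w=I[v-r:v+r+1,u-r:u+r+1];w=np.clip(w-np.percentile(w,65),0,None)
    y,x=np.mgrid[-r:r+1,-r:r+1];c=(u+(w*x).sum()/w.sum(),v+(w*y).sum()/w.sum());print(n,np.round(c,2),onz(n,*c,55).round(1))
print("tri",tri((323.2,282.2),(142,195.6)))
print("arbor ring from top",onz("top",144.4,196.9,28))
T=cv2.imread("pics/top0.png",0)
s=cv2.createLineSegmentDetector().detect(T[150:245,70:195])[0][:,0]
for l in s:
    L=np.hypot(l[2]-l[0],l[3]-l[1])
    if L>14:
        a=onz("top",l[0]+70,l[1]+150,14)[:2];b=onz("top",l[2]+70,l[3]+150,14)[:2];d=b-a
        print((l+[70,150,70,150]).round(),a.round(),b.round(),"ang",round(np.degrees(np.arctan2(d[1],d[0]))%180,1))
print("bar",onz("top",96.9,203.6,82),"screw",onz("top",93.9,201.5,107))
```

```text
scene [323.47 281.91] [530.4 219.8  55. ]
top [141.69 195.43] [531.3 222.8  55. ]
tri (array([531.28504595, 221.22805131,  55.92887124]), np.float64(1.4502166729180472))
arbor ring from top [531.15078916 222.69446266  28.        ]
[185. 197. 183. 182.] [531. 110.] [575. 119.] ang 10.8
[ 87. 219.  84. 199.] [472. 387.] [529. 398.] ang 10.6
[106. 223. 100. 180.] [460. 333.] [583. 356.] ang 10.5
[124. 226. 104. 228.] [452. 280.] [447. 336.] ang 95.2
[154. 206. 183. 201.] [507. 198.] [521. 117.] ang 99.5
[186. 181. 189. 196.] [578. 108.] [534.  99.] ang 11.5
[140. 176. 169. 171.] [595. 240.] [607. 158.] ang 98.7
[159. 179. 130. 185.] [583. 185.] [569. 267.] ang 99.9
[ 86. 199.  89. 218.] [528. 390.] [475. 380.] ang 10.6
[121. 217. 142. 214.] [476. 292.] [486. 232.] ang 99.8
[119. 180. 140. 177.] [582. 300.] [592. 242.] ang 100.1
[146. 213. 166. 209.] [488. 222.] [498. 166.] ang 99.9
[116. 192. 129. 188.] [550. 309.] [558. 270.] ang 102.3
[126. 192. 128. 211.] [549. 281.] [495. 272.] ang 8.8
[163. 218. 147. 222.] [472. 172.] [463. 218.] ang 101.2
[ 80. 196.  83. 218.] [539. 409.] [475. 398.] ang 9.6
[ 79. 212.  77. 189.] [493. 409.] [558. 418.] ang 8.6
bar [507.02958626 333.83980219  82.        ] screw [509.34042853 332.1538839  107.        ]
```

```bash
cat >> h.py <<'E'
YC=np.radians(10.3)            # across the channel
XC=np.array([np.cos(YC+np.pi/2),np.sin(YC+np.pi/2),0])  # shoe +x
ARB=np.array([531.,221.8,0])
def st(*k):
    s=bot.read_state();print(round(s["t"],2),"tcp",s["tcp_pos"].round(1),"F",s["contact_force"].round(1),"w",round(s["width"],1),"ff",round(s["finger_force"],1),*k);return s
def pic(f):
    for n in("scene","top"): cv2.imwrite(f"pics/{n}{f}.png",cv2.cvtColor(bot.camera(n),cv2.COLOR_RGB2BGR))
E
python3 - <<'E'
from h import *
q0=bot.read_state()["joint_pos"]
for nm,p in(("r3",(523.5,-127.5,60)),("r2",(618.5,-229,60)),("arb",(531,221.8,100)),("tail",ARB-130*XC+[0,0,20])):
    for y in(10.3,190.3,100,280):
        j=bot.solve_ik(np.array(p),down(np.radians(y)));print(nm,y,None if j is None else np.round(j,2))
bot.move_ptp([523.5,-127.5,60],down(YC));st()
bot.move_gripper(76);s=st()
E
```

```text
r3 10.3 None
r3 190.3 [ 0.13  0.31 -0.5   0.   -0.77  0.05]
r3 100 [ 0.13  0.31 -0.5   0.   -0.77 -1.52]
r3 280 [ 0.13  0.31 -0.5   0.   -0.77  1.62]
r2 10.3 [-0.06  0.47 -0.22  0.   -0.88 -2.9 ]
r2 190.3 [-0.06  0.47 -0.22  0.   -0.88  0.24]
r2 100 [-0.06  0.47 -0.22  0.   -0.88 -1.34]
r2 280 [-0.06  0.47 -0.22  0.   -0.88  1.8 ]
arb 10.3 [ 0.74  0.31 -0.38  0.   -0.88  2.59]
arb 190.3 [ 0.74  0.31 -0.38  0.   -0.88 -0.56]
arb 100 [ 0.74  0.31 -0.38  0.   -0.88 -2.13]
arb 280 [ 0.74  0.31 -0.38  0.   -0.88  1.01]
tail 10.3 [ 0.52  0.39 -0.48  0.   -0.7   2.81]
tail 190.3 [ 0.52  0.39 -0.48  0.   -0.7  -0.34]
tail 100 [ 0.52  0.39 -0.48  0.   -0.7  -1.91]
tail 280 [ 0.52  0.39 -0.48  0.   -0.7   1.23]Traceback (most recent call last):
  File "<stdin>", line 6, in <module>
plant.Unreachable: the arm cannot take that pose within its joint ranges
```

```bash
cat >> h.py <<'E'
YT=YC+np.pi   # same closing line, within the wrist's range
E
python3 - <<'E'
from h import *
bot.move_ptp([523.5,-127.5,60],down(YT));st()
bot.move_gripper(76);s=st()
dz=60-s["tcp_pos"][2]
bot.line_to([523.5,-127.5,21.3+dz],80);s=st()
if s["contact_force"][2]<8:
    bot.move_gripper(50,20);st()
    bot.line_to([523.5,-127.5,80],100);st()
    pic(1)
I=cv2.imread("pics/scene1.png");c=I[130:270,170:330]
T=cv2.imread("pics/top1.png");d=T[120:260,190:350]
cv2.imwrite("pics/m3.png",np.hstack([cv2.resize(x,(400,350)) for x in(c,d)]))
E
```

```text
2.92 tcp [ 524.  -126.9   60.1] F [ 0.7  0.  -0.5] w 87.5 ff 0.0
3.4 tcp [ 523.5 -127.4   60. ] F [1.6 0.7 0.5] w 76.1 ff 0.0
4.03 tcp [ 523.4 -127.5   20.9] F [ 0.  -0.1 -0.5] w 76.1 ff 0.0
4.53 tcp [ 523.5 -127.5   21.3] F [-1.1 -0.4  0.9] w 54.7 ff 20.0
5.27 tcp [ 523.1 -127.5   79.6] F [ 0.3  0.7 -1. ] w 54.1 ff 20.0
```

View pics/m3.png

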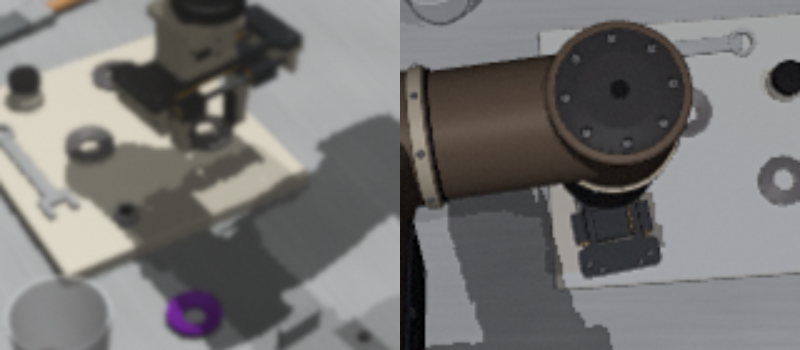

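The scene crop shows the washer held between the fingers at about scene (252.8,182.8), with the dish and the far dome untouched. I'll check where it sits in the grip.

Run:
```python
from h import *
print(onz("scene",252.8,182.8,83), proj("scene",[523.1,-127.5,83]))
I=cv2.imread("pics/scene1.png")[165:200,232:275]
cv2.imwrite("pics/m4.png",cv2.resize(cv2.normalize(I,None,0,255,cv2.NORM_MINMAX),None,fx=16,fy=16,interpolation=cv2.INTER_CUBIC))
```

```text
[ 523.68163864 -125.91711337   83.        ] [252.71191274 182.39612061]
```

View pics/m4.png

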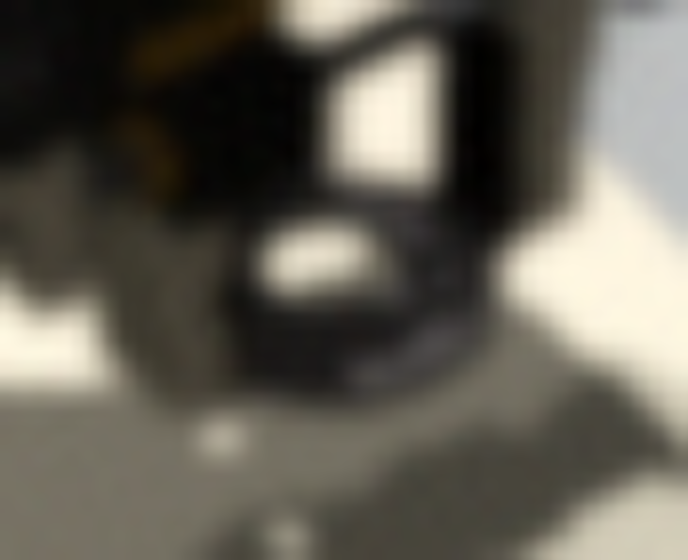

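The washer sits level and centred in the grip within about 2 mm, so I'm placing it.

```bash
cat >> h.py <<'E'
def place(ztcp):
    p=ARB.copy(); p[1]=221.5
    up=lambda z:p+[0,0,z]
    bot.move_ptp(up(110),down(YT));s=st()
    bot.line_to(up(ztcp+30),120);s=st()
    for z in np.r_[ztcp+24:ztcp-0.1:-4]:
        bot.line_to(up(z),40);s=st()
        if abs(s["contact_force"]).max()>25: print("STOP");return False
    return True
E
python3 - <<'E'
from h import *
bot.line_to([523.5,-127.5,120],200)
if place(32.3):
    bot.move_gripper(66);s=st()
    p=s["tcp_pos"].copy();p[2]=120
    bot.line_to(p,150);st()
E
```

```text
7.03 tcp [530.9 220.5 109.7] F [ 0.6 -0.1 -1.3] w 54.4 ff 20.0
7.58 tcp [531.4 221.   62.6] F [-0.6  0.6 -0.7] w 54.5 ff 20.0
7.88 tcp [531.1 221.5  56.5] F [ 0.3 -0.3 -0.1] w 54.8 ff 20.0
8.13 tcp [530.8 221.4  52.1] F [ 0.6 -0.  -0.9] w 54.4 ff 20.0
8.38 tcp [530.8 221.4  48. ] F [-0.  -0.5 -0.9] w 54.3 ff 20.0
8.63 tcp [530.8 221.4  44. ] F [ 0.8 -0.2 -0.9] w 54.8 ff 20.0
8.88 tcp [530.9 221.4  40. ] F [ 0.4 -0.2 -1.1] w 54.4 ff 20.0
9.13 tcp [530.9 221.4  36. ] F [ 0.2 -0.  -0.9] w 54.4 ff 20.0
9.38 tcp [530.9 221.4  32. ] F [ 0.1  0.9 -0.9] w 54.3 ff 20.0
9.87 tcp [531.  221.5  32.4] F [ 0.2 -0.3  0.6] w 66.1 ff 0.0
10.6 tcp [530.5 221.2 119.3] F [-0.   0.2 -0.3] w 66.2 ff 0.0
```

Run:
```python
from h import *
q=down(np.radians(100))
bot.move_ptp([618.5,-229,70],q);bot.move_gripper(74);s=st()
bot.pause(.2);pic(2)
bot.line_to([618.5,-229,22],80);s=st()
if s["contact_force"][2]<8:
    bot.move_gripper(50,20);st()
    bot.line_to([618.5,-229,110],120);st();pic(3)
a=cv2.imread("pics/scene2.png")[262:316,286:358];b=cv2.imread("pics/top2.png")[178:214,121:169];c=cv2.imread("pics/scene3.png")[110:230,140:300]
f=lambda x:cv2.resize(cv2.normalize(x,None,0,255,cv2.NORM_MINMAX),(400,300),interpolation=cv2.INTER_CUBIC)
cv2.imwrite("pics/m5.png",np.vstack([np.hstack([f(a),f(b)]),np.hstack([f(c),f(cv2.imread("pics/top3.png")[100:220,230:390])])]))
```

```text
12.72 tcp [ 618.6 -228.7   70.1] F [-0.1 -0.2  0.7] w 74.4 ff 0.0
13.78 tcp [ 618.3 -229.    21.3] F [ 1.1  1.2 -0.1] w 74.0 ff 0.0
14.25 tcp [ 618.5 -229.    22. ] F [ 1.1  0.3 -1. ] w 54.8 ff 20.0
15.13 tcp [ 617.9 -228.8  109.2] F [-0.6  0.  -1.1] w 54.9 ff 20.0
```

View pics/m5.png

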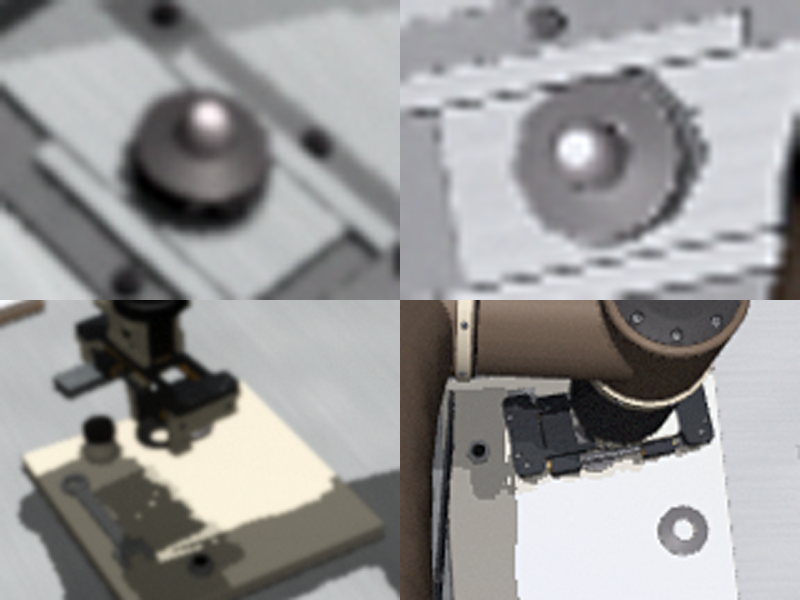

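The dome sits level on the first washer (scene crop at about (200,155)), the dish is in the grip, and the fourth washer is untouched. I'm placing the third.

Run:
```python
from h import *
if place(43.3):
    bot.move_gripper(66);s=st()
    p=s["tcp_pos"].copy();p[2]=120
    bot.line_to(p,150);st()
    bot.move_gripper(0,20)
    g=ARB-150*XC
    bot.move_ptp(g+[0,0,90],down(YT));bot.pause(.2);s=st();pic(4)
    f=lambda x:cv2.resize(cv2.normalize(x,None,0,255,cv2.NORM_MINMAX),(400,300),interpolation=cv2.INTER_CUBIC)
    a=cv2.imread("pics/scene4.png");b=cv2.imread("pics/top4.png")
    cv2.imwrite("pics/m6.png",np.vstack([np.hstack([f(a[262:316,286:358]),f(b[178:214,121:169])]),np.hstack([f(a[200:350,230:430]),f(b[120:240,75:235])])]))
```

```text
16.92 tcp [531.3 220.8 109.9] F [ 0.   0.1 -0.4] w 55.0 ff 20.0
17.38 tcp [531.3 220.9  73.1] F [-0.2 -0.3 -0.8] w 54.6 ff 20.0
17.68 tcp [531.1 221.5  67.5] F [ 0.4 -0.2 -1. ] w 54.8 ff 20.0
17.93 tcp [530.9 221.4  63.1] F [-0.1 -0.1 -0.3] w 55.2 ff 20.0
18.18 tcp [530.8 221.4  59. ] F [-0.8 -0.2 -0.6] w 55.0 ff 20.0
18.43 tcp [530.8 221.4  55. ] F [-0.6  0.3 -0.1] w 55.1 ff 20.0
18.68 tcp [530.8 221.4  51. ] F [-0.3 -0.1 -0.2] w 54.8 ff 20.0
18.93 tcp [530.8 221.4  47. ] F [-0.2 -0.1 -2. ] w 54.9 ff 20.0
19.18 tcp [530.9 221.4  43.1] F [-0.5 -0.2 -1. ] w 55.1 ff 20.0
19.65 tcp [531.  221.5  43.4] F [0.3 0.3 0.8] w 66.1 ff 0.0
20.31 tcp [530.5 221.3 119.4] F [-0.4 -0.2 -0.4] w 66.0 ff 0.0
22.32 tcp [558.   75.2  90.3] F [ 0.5 -0.2  0.4] w 0.4 ff 0.0
```

View pics/m6.png

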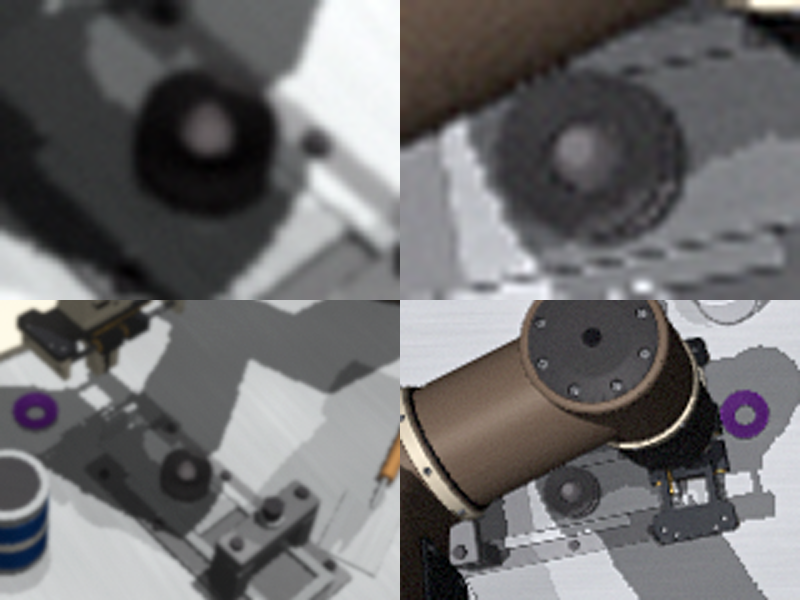

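The third washer is on, its hollow dark inside surrounding the protruding arbor at top-crop (580,150), concentric and level. Next I'll push from the tail.

Run:
```python
from h import *
A=ARB.copy();A[1]=221.5
P=lambda d,z=18:A+d*XC+[0,0,z]
bot.move_ptp(P(-138,60),down(YT));bot.line_to(P(-138),80);s=st()
for d in [-128,-120,-110,-90,-70,-50,-35,-25]:
    bot.line_to(P(d),50);s=st("Fx",round(s["contact_force"]@XC,1),"d",d)
    if np.linalg.norm(s["contact_force"])>45: print("STOP");break
```

```text
23.36 tcp [556.   85.7  18.3] F [-0.2  1.2  1. ] w 0.2 ff 0.0
23.71 tcp [554.   96.1  18.4] F [0.6 0.3 0.5] w 0.4 ff 0.0 Fx 1.2 d -128
24.02 tcp [552.3 103.5  18. ] F [-0.8 -0.9  0.4] w 0.3 ff 0.3 Fx 0.2 d -120
24.37 tcp [550.6 113.2  17.9] F [-0.6 -1.   1.4] w 0.4 ff 0.6 Fx -0.7 d -110
24.92 tcp [547.  133.1  17.9] F [-0.1 -0.5 -0.3] w 0.6 ff 0.4 Fx -0.8 d -90
25.47 tcp [543.6 152.9  18. ] F [-0.6 -0.2  0. ] w 0.6 ff 0.2 Fx -0.5 d -70
26.02 tcp [539.9 172.6  18. ] F [-0.9 -1.  -0.4] w 0.5 ff 0.3 Fx -0.0 d -50
26.47 tcp [537.3 187.3  18. ] F [-0.9 -1.2  0.6] w 0.2 ff 0.3 Fx -0.8 d -35
26.82 tcp [535.5 197.1  18. ] F [-1.  -1.2  0.2] w 0.6 ff 0.4 Fx -1.0 d -25
```

Run:
```python
from h import *
A=ARB.copy();A[1]=221.5
P=lambda d,z=18:A+d*XC+[0,0,z]
d=-25
while d<0:
    d+=2 if d<-17 else 1
    bot.line_to(P(d),20);bot.pause(.1);s=bot.read_state();f=s["contact_force"]@XC
    print(d,round((s["tcp_pos"]-A)@XC,1),round(f,1))
    if f<-20: break
st();pic(5)
cv2.imwrite("pics/m7.png",np.hstack([cv2.resize(cv2.imread(f"pics/{n}5.png")[r:r+120,c:c+160],(400,300),interpolation=cv2.INTER_CUBIC) for n,r,c in(("scene",230,260),("top",130,60))]))
```

```text
-23 -23.3 -4.0
-21 -21.2 -5.3
-19 -19.1 -4.6
-17 -17.1 -4.3
-16 -16.1 -4.5
-15 -15.1 -5.6
-14 -14.1 -5.0
-13 -13.1 -5.4
-12 -12.1 -4.6
-11 -11.1 -5.2
-10 -11.0 -9.0
-9 -10.9 -15.3
-8 -10.9 -18.2
-7 -10.8 -23.9
31.72 tcp [532.4 210.7  18. ] F [  8.7 -22.7   3. ] w 0.3 ff 11.9
```

View pics/m7.png

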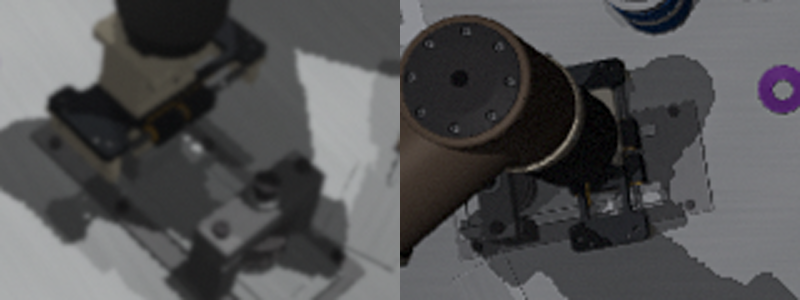

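The shoe stopped hard at -11 mm, against a predicted -11.5, and the pack stands under the bar. I'm backing off and checking once.

Run:
```python
from h import *
A=ARB.copy();A[1]=221.5
P=lambda d,z=18:A+d*XC+[0,0,z]
bot.line_to(P(-45),100);bot.line_to(P(-45,130),200)
bot.move_ptp([480,-60,230],down(YT));bot.pause(.2);st();pic(6)
f=lambda x,w,h:cv2.resize(x,(w,h),interpolation=cv2.INTER_CUBIC)
a=cv2.imread("pics/scene6.png");b=cv2.imread("pics/top6.png")
cv2.imwrite("pics/m8.png",np.vstack([np.hstack([f(a[270:360,310:430],400,300),f(b[150:240,70:190],400,300)]),np.hstack([f(a[100:300,130:397],400,300),f(b[80:280,110:377],400,300)])]))
```

```text
34.29 tcp [480.2 -59.1 229.2] F [ 0.1 -0.2 -0.5] w 0.8 ff 0.0
```

View pics/m8.png

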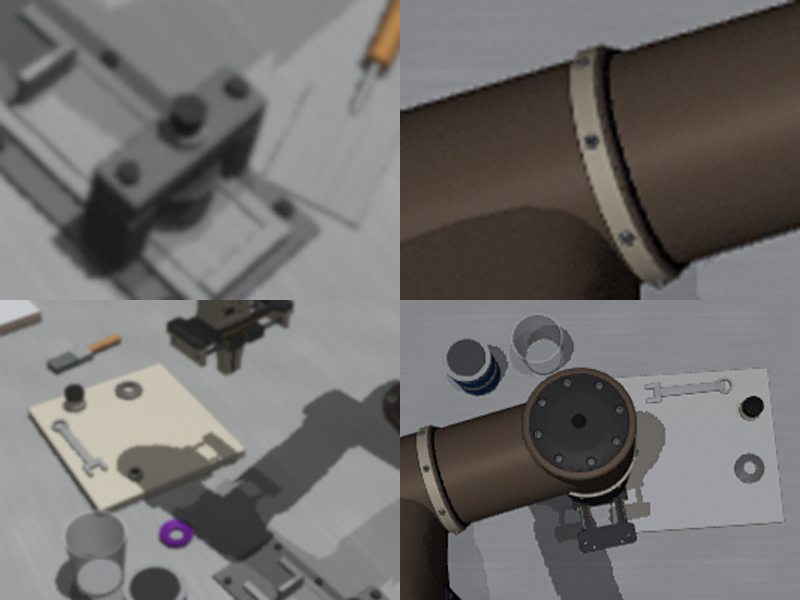

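The pack is under the bar, directly beneath the screw at crop (190,200). The nose is at the stop, the fourth washer is in place and everything else is undisturbed. Handing in.

```bash
python3 -c "
from plant import bot
print(bot.close_job())"
```

```text
the job is handed in; nothing more can be done
None
```

The job is handed in at about 34 s of the 64 s allowed: the pack is three alternating washers, the shoe is against its stop under the bar, and the fourth washer and the other things look undisturbed in the last pictures; no verdict came back.

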